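Press a guide bush home with the bench locking pliers

ROBOT

A 6-joint arm with a two-finger parallel gripper is mounted at the origin on the work surface. World frame = base frame: x ahead of the robot, y to its left, z up, the work surface at z = 0. Lengths are in m, angles in rad, forces in N, time in s.
With the tool pointing down it reaches from about 0.35 to 0.875 m from the base axis. Payload 15.5 kg.
Tool frame: the origin (TCP) lies at the very end of the fingers, on their centre line; the grasp point (between the pads) lies 19 mm behind it (arm.grasp_offset is the distance from the TCP to the grasp point, in m); x points along the fingers, z is the direction in which the jaws open and shut, and the axes are right-handed (so a half turn about x gives the same grasp; the last joint's range is limited). The gripper opens to 85 mm and grips with 20 to 120 N. Pads are 22 mm wide; open, the fingers measure 114 mm over their backs; the gripper's body (76 mm by 85 mm) begins 54 mm behind the grasp point. The pads swing forward as they close: fully open they stand 13 mm farther back than shut.
Start: joints at [-1.435, 0.494, 1.345, -0, 1.302, -0.096], TCP at [0.143, -0.608, 0.21] pointing down, gripper open.
Joint ranges: [-2.91, 2.91], [-0.82, 2.16], [0.22, 2.67], [-1.22, 4.37], [0.12, 2.79], [-3.08, 3.08]. Speed limits (rad/s): [1.89, 1.89, 2.57, 3.01, 3.01, 3.01].

INTERFACE

Orientations are given as a 3x3 rotation matrix whose columns are the frame's x, y, z axes.
In Python, from cell import arm gives the robot as it stands.
- The arm moves only by the shell command python3 -m creep 'ROWS' [OPENING] [FORCE]. ROWS is JSON, a list of rows, each an object with "offset": the shift along the tool's x, y, z in units of 40 mm (1.0 is 40 mm), a list of three; "turn": the turn, a rotation vector about the tool's x, y, z in units of 6 degrees (1.0 is 6 degrees), a list of three. In form: [{"offset": [dx, dy, dz], "turn": [wx, wy, wz]}, ...]. A call has 1 to 20 rows; each row shifts and turns the commanded pose from where the row before left it, along the tool's axes as they then stand; what a row does not reach is not made up. A row lasts 1/8 s, in which the tool goes at most 62.5 mm and 10.7 degrees, less where a joint would pass 70% of its speed; a pose out of reach is approached as far as the arm can. A call is refused whole if a number of a shift passes 1 or a number of a turn 1, either way. A call with a gripper value outside its range is refused whole. OPENING is the closure, from 0 (fully open) to 1 (shut), set as the call begins (- or left out, the last holds). The fingers move at their own pace and stop on an object; FORCE is the grip in N (left out, the last holds). Time passes only in rows, so rows that do not move let the fingers close. It gives the time, the measured TCP pose, the force and the opening at its end, in the units of the state.
- arm.sense(): the state, without advancing time (a new reading comes with each control period).
- arm.snapshot(name): name is "scene" or "top" or "wrist"; returns (picture, depth): 480x640x3 uint8, red, green, blue; 480x640 float32, m along the optical axis (not along the pixel's ray), 0 where there is no reading.
- arm.calibration(name): a dict with "vfov" (degrees; the focal length in pixels is half the picture's height over the tangent of half this angle, whatever the lens; pixels are square), "cx", "cy" (the principal point, pixels), "extrinsics" (4x4, takes a point from world to camera coordinates); the wrist camera has in their place "mount" (4x4, takes a point from camera to tool coordinates, whose origin is the TCP and whose axes are the tool frame's). Camera axes: x right, y up, looking along -z (the intrinsics and any distortion apply to the point x, -y, -z); pixel columns grow to the right and rows downward; lengths in m; the calibration is good to about 2 mm. A picture is of the moment at which its call begins: read the wrist's pose just before it. calibration takes no time and is no camera call.
- arm.close_job(): hands the job in, once; it reports no verdict.
Trained networks look in the newest picture that a camera, given by its name, has taken for a name from the list of things; names that differ only in an ending like _2 or _b are one class to them, and where a whole thing is asked for, a point or a joint stands for the part that bears it (a point fixed in the world has none). Each returns a list of dicts, best first, with "p" (0 to 1); they miss things now and then, are a little off and sometimes report something else, mostly with a low value. They report only what shows in the picture. A call takes as long as a camera call. They do not tell look-alikes from the thing itself.
- arm.outline_of(camera, target): "pixels" (480x640 bool, what is visible of it) and "box" ([centre column, centre row, width, height] in pixels, round what is visible of it).
- arm.pinpoint(camera, target): "point" ([column, row] in pixels: a listed point, or the origin of a listed thing).
The state is a dict: "time_s": time; "qpos": joint angles; "joint_velocities": joint speeds; "joint_torque": joint torques, N m; "eef_pos": TCP position; "tool_rot": TCP orientation; "contact_force": force on the tool from outside, world axes, zero at the start; "wrist_torque": the same for the moment, N m; "width": opening from 0.0 (shut) to 1.0 (fully open).
Only numpy, scipy, OpenCV 4.12 (cv2) and the standard library are available. Lean on these libraries where they do the work, as an engineer would, in place of code of your own. Each camera call takes 0.05 s, during which the arm holds its last target.

TASK

Push the wooden block along its channel until it sits home against the wooden stop, its brass bush under the jaw, and hold it there for half a second with a steady push of about 10 N. Then push the raised plier handle all the way down over centre, so that the pliers lock by themselves on the bush and press it flush, and take your hand off for a moment. Last, flick the release lever so that the pliers spring open and free the block; be gentle with block and pliers, leave the block seated and do not disturb the other things on the bench.

Things in the scene. Friction and masses are not known exactly. Their poses are not given: they have to be found in the camera images.
- fixture: Plywood board 185 x 365 x 18 mm fixed to the bench, with steel locking pliers. Origin at bench height; x along the channel to its stop, y from jaw to release lever, z up. In mm: channel at y -130 between rails 14 high, 40 apart, x -70..20; pad comes down at x 0, y -130; cheek plates x -14..14, y -85..5, to z 84; handle in plane x 0, y -15..80; lever bracket y 90..110, to z 54; lever tab y 160.
- block_center (a point): Centre of the light wooden block, 90 (x, along the channel) x 36 x 40 mm high, 130 to 240 g, loose on the board in the channel's mouth, 20 to 60 mm short of the stop. Its +x end meets the stop; push on its near end. The point is 20 mm above the board. It slides with 1 to 2 N; a steady 5 to 18 N on the stop for 0.3 s seats it; the stop is rigid, over 40 N is too rough.
- block: The same block; origin at the centre of its underside. Its home depends on the stop, a dark wooden bar (12 x 60 x 26 mm) with a thumb nut, nipped tight across the far end of the channel: it was set by eye, so the face that the block meets lies anywhere from x = 15 to 25 mm in the fixture's frame and must be found by feel. Home, the block's origin is at fixture x -30 to -20.
- bush (a joint): How far the brass bush (22 mm across, in the block's top, 25 mm from its centre towards the stop) stands proud of the block: m, 0 flush, at the start 4 to 9 mm. A tight press fit: about 12 N pushes it in.
- pad: Black round pressing pad, 15 mm across, spring-mounted under the end of the jaw; it yields under load. Origin: centre of its lower face. Open, it stands about 95 mm over the bench, clear of the block and bush.
- handle (a joint): Plier handle, rad: 0 open (leaning 0.8 above level towards fixture +y, held by a spring), grows as pushed down; 0.8 dead centre (level), 0.94 end stop, to be reached. Well past 0.8 (from 0.87) the jaw load holds it locked; short of that it springs open. Pushed 80 mm from the pivot: 1 to 3 N at first, 5 to 12 N at worst from 0.4 to 0.7 with the pad on the bush, then it eases. Over 50 N is too rough.
- handle_pivot (a point): The handle's hinge axis (along the fixture's x), at fixture y -15, 65 mm over the bench.
- handle_grip (a point): On the upper face of the handle, 80 mm out from the pivot along the handle and 6 mm above its centre line; where to push. The handle is a flat bar 20 mm wide, 12 mm thick, its end 95 mm from the pivot. Axes: y along the handle outwards, z out of its upper face.
- release (a joint): Release lever, rad: 0 at rest (spring return), grows as its tab is pushed down, 0.34 at its end stop. Its inner end lies under the locked handle and lifts it back over centre at about 0.1 to 0.2.
- release_tab (a point): Top of the release lever's tab, a steel plate 26 x 30 mm, 46 mm over the bench at rest, beyond the handle's end. It pivots 60 mm nearer the handle; its full travel is 20 mm down, with some 2 to 8 N.
- spindle_center (a point): A small turned wooden spindle, 95 mm high, standing on the bench: leave alone. Point: its centre.
- glue_center (a point): A plain green plastic bottle, 120 mm high: leave alone. Point: its centre.
- chuck_key_center (a point): A steel T-shaped chuck key lying on the bench, 90 x 75 mm: leave alone. Point: middle of it.
Things that resemble listed ones, but are neither listed nor needed, are in the scene too. What is shaped like the block but orange or red is not meant.

How it is judged:
On the way, in this order (a step that is already met when the one before it is completed fails the run):
1. the block is home and held against the stop with a total contact force of 5 to 18 N for 0.3 s, pliers still open (contact force between block and fixture between 5 and 18 N and x of block in the frame of fixture above -0.031 m and value of joint handle below 0.3 rad), for 0.3 s.
2. the pliers are locked past dead centre with the pad bearing on the bush, nobody touching them (value of joint handle above 0.83 rad and contact force between pad and block above 15 N and contact force between the fingers and fixture below 0.3 N), for 0.2 s.
3. the release lever is pressed while the handle is still down, lifting it (value of joint release above 0.08 rad and value of joint handle above 0.6 rad).
4. the pliers have sprung open (value of joint handle below 0.2 rad), for 0.2 s.
At the end, for the whole second after the job is handed in: The bush is within 1.5 mm of flush; the block lies flat at the stop (its origin beyond x = -34 mm in the fixture's frame), at rest and free of the pad; the handle is within 0.2 rad of fully open and the release lever within 0.06 rad of rest (value of joint bush below 0.0015 m and value of joint handle below 0.2 rad and value of joint release below 0.06 rad and contact force between pad and block below 0.1 N and x of block in the frame of fixture above -0.034 m and angle between block's own z axis and vertical below 0.05 rad and linear speed of block below 0.01 m/s); the robot touches nothing.
It fails at once if the block is shoved with more than 40 N (contact force between the fingers and block above 40 N).
It fails at once if the pliers or the board are pushed with more than 50 N (contact force between the fingers and fixture above 50 N).
It fails at once if a bystander is moved by more than 20 mm (distance of any of spindle_center, glue_center, chuck_key_center from where it was at the start of the episode above 0.02 m).
It also fails if it takes over 61 s, if anything falls off the work surface, if the arm or the gripper's body presses on something with over 40 N, if the wrist force passes 120 N, or if a joint passes its speed limit or range.

## Working session

There is one attempt and no reset: what is moved stays moved. The work goes in short steps, Python scripts to look and compute and a shell command to move; the robot and the scene stay as the last step left them, time stands still between calls to the robot, and variables do not carry over. Pictures are saved under pics/ and viewed, and the job is handed in when it is done.

```bash
ls; mkdir -p pics
cat > h.py <<'E'
import numpy as np,cv2
from cell import arm
def snap(n,f):
    s=arm.sense(); im,d=arm.snapshot(n); cv2.imwrite('pics/'+f+'.png',im[:,:,::-1]); np.savez('pics/'+f+'.npz',d=d,im=im,p=s['eef_pos'],R=s['tool_rot']); return s,im,d
E
python3 - <<'E'
from h import *
for n in ['scene','top']:
    snap(n,n+'0'); c=arm.calibration(n); print(n,c)
    for t in ['fixture','block_center','pad','handle_pivot','handle_grip','release_tab','spindle_center','glue_center','chuck_key_center']:
        print(t,[(np.round(r['point']),round(r['p'],2)) for r in arm.pinpoint(n,t)][:3])
print(arm.calibration('wrist')); print(arm.sense())
E
```

```text
pics
scene {'vfov': 42.763151155528405, 'cx': 328.17008910051106, 'cy': 244.38997239171636, 'extrinsics': array([[-0.33961536,  0.94048357, -0.01233172,  0.1984438 ],
       [-0.55434825, -0.18955292,  0.81041206,  0.23104326],
       [ 0.75984171,  0.28206445,  0.5857305 , -1.67176789],
       [ 0.        ,  0.        ,  0.        ,  1.        ]])}
fixture [(array([308., 298.]), 0.97)]
block_center [(array([233., 214.]), 0.77), (array([252., 258.]), 0.75), (array([190., 316.]), 0.68)]
pad [(array([175., 218.]), 0.74), (array([240., 248.]), 0.47)]
handle_pivot [(array([298., 271.]), 0.94)]
handle_grip [(array([322., 252.]), 0.83)]
release_tab [(array([388., 292.]), 0.8)]
spindle_center [(array([174., 221.]), 0.69), (array([323., 250.]), 0.66)]
glue_center [(array([528., 332.]), 0.88)]
chuck_key_center [(array([508., 284.]), 0.89), (array([386., 293.]), 0.44), (array([321., 250.]), 0.39)]
top {'vfov': 43.09585831381271, 'cx': 324.43271035587776, 'cy': 236.07834344391506, 'extrinsics': array([[-0.00423093, -0.99975039, -0.02193735,  0.01029837],
       [ 0.98649494, -0.00776484,  0.163
[... 1139 characters left out ...]
       1.30253102e+00, -9.55021401e-02]), 'joint_velocities': array([ 0.00017597, -0.00050495, -0.00132294, -0.0018465 , -0.00133229,
       -0.00016439]), 'joint_torque': array([ 2.99708072e-04, -8.82034278e+01, -3.84268749e+01,  1.86204538e-04,
        9.45899847e-04, -6.17310388e-05]), 'eef_pos': array([ 0.14296778, -0.60842022,  0.20969177]), 'tool_rot': array([[ 8.42782946e-06,  9.73487866e-01,  2.28738660e-01],
       [ 1.54785924e-05,  2.28738660e-01, -9.73487866e-01],
       [-1.00000000e+00,  1.17449422e-05, -1.31404514e-05]]), 'contact_force': array([ 0.20151166,  0.51959826, -0.22857698]), 'wrist_torque': array([ 0.02986539,  0.08236962, -0.04688276]), 'width': 0.9955748503584848}
```

View pics/scene0.png

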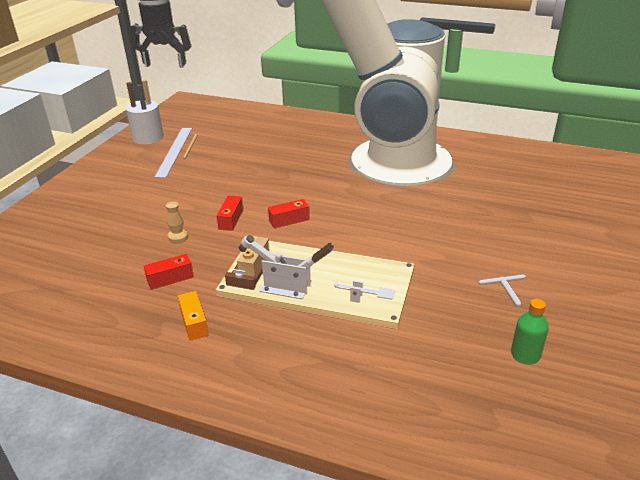

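View pics/top0.png

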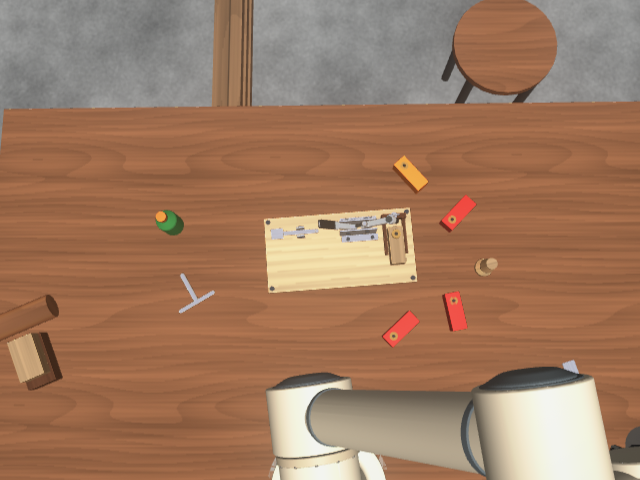

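The fixture is board-shaped around top (340,250), with x pointing up in the picture (away from the robot) and y to the left. The natural-wood block lies in the channel at (397,243), stop above it. The red and orange blocks are decoys. Next I'll locate the board metrically.

```bash
cat >> h.py <<'E'
def K(n):
    c=arm.calibration(n); f=240/np.tan(np.radians(c['vfov']/2)); return c,f
def camT(n,p=None,R=None):
    c,f=K(n)
    if n=='wrist':
        T=np.eye(4);T[:3,:3]=R;T[:3,3]=p; return T@c['mount']
    return np.linalg.inv(c['extrinsics'])
def cloud(n,d,p=None,R=None):
    c,f=K(n); v,u=np.mgrid[:480,:640]
    X=np.stack([(u-c['cx'])/f*d,-(v-c['cy'])/f*d,-d],-1); T=camT(n,p,R); return X@T[:3,:3].T+T[:3,3]
def ray(n,uv,z,p=None,R=None):
    c,f=K(n);T=camT(n,p,R); r=T[:3,:3]@np.array([(uv[0]-c['cx'])/f,-(uv[1]-c['cy'])/f,-1]); o=T[:3,3]; return o+r*(z-o[2])/r[2]
def proj(n,P,p=None,R=None):
    c,f=K(n);T=np.linalg.inv(camT(n,p,R)); q=np.atleast_2d(P)@T[:3,:3].T+T[:3,3]
    return np.stack([c['cx']-f*q[:,0]/q[:,2],c['cy']+f*q[:,1]/q[:,2]],-1)
E
python3 - <<'E'
from h import *
for n in ['top','scene']:
    z=np.load(f'pics/{n}0.npz'); d=z['d']; C=cloud(n,d)
    print(n,'table z', np.median(C[300:420,60:140,2]) if n=='top' else '')
    m=(np.abs(C[...,2]-.018)<.005)&(d>0)
    o=arm.outline_of(n,'fixture'); px=o[0]['pixels']
    mm=m&px; pts=C[mm][:,:2].astype(np.float32); print(mm.sum(),np.median(C[mm][:,2]))
    print(cv2.minAreaRect((pts*1000)))
    t=(px&(d>0)); H=C[t]; print(H[:,2].max())
for n,t,z in [('top','handle_pivot',.065),('top','release_tab',.046),('top','fixture',0),('scene','handle_pivot',.065),('scene','release_tab',.046),('scene','fixture',0),('top','handle_grip',.127),('scene','handle_grip',.127)]:
    for r in arm.pinpoint(n,t)[:1]: print(n,t,ray(n,r['point'],z).round(4))
E
```

```text
top table z 0.0007918500983725707
7560 0.018440551961227403
((564.9407348632812, -29.162277221679688), (185.7376251220703, 364.88568115234375), 4.25799036026001)
0.1406081435596842
scene table z 
6985 0.01750837674404715
((568.1103515625, -29.423858642578125), (191.767333984375, 365.8502197265625), 4.45578145980835)
0.13638988463514146
top handle_pivot [ 0.613 -0.045  0.065]
top release_tab [0.6112 0.1272 0.046 ]
top fixture [ 0.6058 -0.0295  0.    ]
scene handle_pivot [ 0.6209 -0.047   0.065 ]
scene release_tab [0.6015 0.1258 0.046 ]
scene fixture [ 0.6179 -0.0306  0.    ]
top handle_grip [0.6165 0.0066 0.127 ]
scene handle_grip [0.6252 0.0039 0.127 ]
```

```bash
python3 -m creep '[{"offset":[-1,0,0],"turn":[1,0,0]},{"offset":[-1,0,0],"turn":[0.5,0,0]},{"offset":[0,1,-1],"turn":[0,0,0]},{"offset":[0,1,-1],"turn":[0,0,0]},{"offset":[0,1,-1],"turn":[0,0,0]},{"offset":[0,1,-1],"turn":[0,0,0]},{"offset":[0,1,-1],"turn":[0,0,0]},{"offset":[0,1,-1],"turn":[0,0,0]},{"offset":[0,1,-1],"turn":[0,0,0]},{"offset":[0,1,-1],"turn":[0,0,0]},{"offset":[0,1,-1],"turn":[0,0,0]},{"offset":[0,1,-1],"turn":[0,0,0]},{"offset":[0,1,-1],"turn":[0,0,0]},{"offset":[0,1,-1],"turn":[0,0,0]},{"offset":[0,0,0],"turn":[0,0,0]},{"offset":[0,0,0],"turn":[0,0,0]}]' 1 60
python3 - <<'E'
from h import *
s,im,d=snap('wrist','w1'); p,R=s['eef_pos'],s['tool_rot']; print(p,R.round(3),s['contact_force'],s['time_s'])
C=cloud('wrist',d,p,R)
o=arm.outline_of('wrist','fixture'); px=o[0]['pixels']
mm=px&(np.abs(C[...,2]-.018)<.004); pts=C[mm][:,:2].astype(np.float32)*1000; print(mm.sum(),np.median(C[mm][:,2]),cv2.minAreaRect(pts))
for t,z in [('fixture',0),('handle_pivot',.065),('handle_grip',.127),('release_tab',.046),('block_center',.038),('pad',.095)]:
    for r in arm.pinpoint('wrist',t)[:3]: print(t,r['p'],np.round(r['point']),ray('wrist',r['point'],z,p,R).round(4))
E
```

```text
time_s: 3.5
eef_pos: [0.5861, -0.0944, 0.2895]
tool_rot: [[-0.0, 0.997, 0.074], [-0.0, 0.074, -0.997], [-1.0, -0.0, 0.0]]
contact_force: [0.2, 0.4, 0.3]
width: 0.003
[ 0.58606467 -0.09444538  0.289537  ] [[-0.     0.997  0.074]
 [-0.     0.074 -0.997]
 [-1.    -0.     0.   ]] [0.24300431 0.44548939 0.32912218] 3.5
44538 0.017997775736904753 ((566.4312744140625, -30.192520141601562), (184.9657440185547, 365.0037536621094), 4.066003322601318)
fixture 0.92 [272. 162.] [ 0.614  -0.0348  0.    ]
handle_pivot 0.6 [278. 170.] [ 0.613  -0.0478  0.065 ]
handle_grip 0.72 [201. 178.] [0.6103 0.0049 0.127 ]
release_tab 0.72 [ 97. 164.] [0.6037 0.1264 0.046 ]
block_center 0.95 [398. 216.] [ 0.5736 -0.1678  0.038 ]
block_center 0.83 [496. 354.] [ 0.4244 -0.2959  0.038 ]
block_center 0.73 [464.  29.] [ 0.747  -0.2048  0.038 ]
pad 0.6 [413. 175.] [ 0.6213 -0.1652  0.095 ]
```

View pics/w1.png

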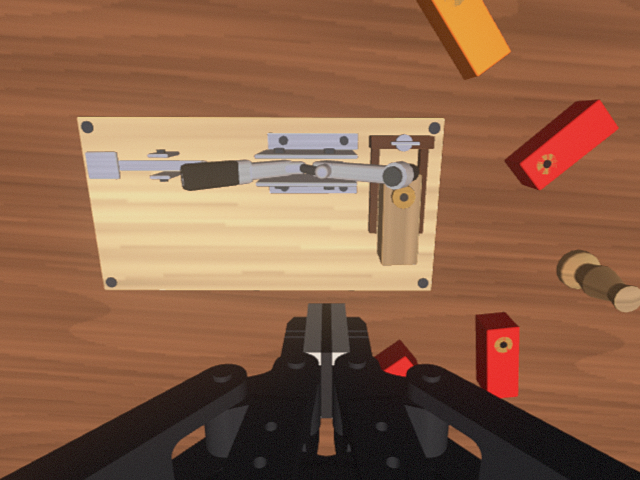

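The wrist view shows the block at (398,230) in its channel, the jaw's pad end at (400,175), the handle grip at (210,177), and the lever tab at (100,165). The spindle at (600,280) and the red blocks are clear of it. Next I'll fit the fixture frame from the depth.

Run:
```python
from h import *
z=np.load('pics/w1.npz'); d,p,R=z['d'],z['p'],z['R']; C=cloud('wrist',d,p,R)
a=np.radians(4.1); A=np.array([[np.cos(a),-np.sin(a)],[np.sin(a),np.cos(a)]])
L=C.copy(); L[...,:2]=C[...,:2]@A   # yaw aligned coords
np.save('pics/L.npy',L)
ctr=np.array([.5664,-.0302])@A; print('board ctr aligned',ctr)
def rng(name,m):
    q=L[m&(d>0)]; print(name,m.sum(),np.percentile(q,[1,50,99],axis=0).round(4).tolist())
v,u=np.mgrid[:480,:640]
box=lambda a,b,c,e:(u>=a)&(u<b)&(v>=c)&(v<e)
Z=L[...,2]
rng('block top',box(370,430,195,270)&(np.abs(Z-.058)<.003))
rng('tab',box(80,125,140,190)&(np.abs(Z-.046)<.004))
rng('rails',box(365,435,130,240)&(np.abs(Z-.032)<.003))
rng('stop top',box(365,435,125,160)&(np.abs(Z-.044)<.003))
rng('bush',box(390,416,183,210)&(Z>.0605)&(Z<.07))
rng('cheek',box(250,365,140,195)&(np.abs(Z-.084)<.003))
rng('handle',box(180,245,155,195)&(Z>.09))
rng('padhead',box(380,420,155,190)&(Z>.08))
```

```text
board ctr aligned [ 0.56279124 -0.07061886]
block top 2324 [[0.5155, -0.2255, 0.0558], [0.5476, -0.2073, 0.0579], [0.5834, -0.1901, 0.0596]]
tab 921 [[0.5981, 0.0589, 0.0429], [0.6105, 0.0767, 0.0458], [0.6226, 0.0928, 0.0477]]
rails 1096 [[0.5413, -0.2358, 0.0295], [0.5831, -0.1882, 0.0318], [0.6384, -0.1782, 0.0342]]
stop top 577 [[0.6268, -0.2372, 0.0418], [0.6325, -0.2, 0.0439], [0.638, -0.178, 0.0457]]
bush 405 [[0.5744, -0.2178, 0.0634], [0.584, -0.2074, 0.0661], [0.5933, -0.1972, 0.0682]]
cheek 1269 [[0.5963, -0.1609, 0.0812], [0.6124, -0.1198, 0.0834], [0.6241, -0.0747, 0.0868]]
handle 1675 [[0.6005, -0.0669, 0.0992], [0.6112, -0.0462, 0.1213], [0.6204, -0.0259, 0.1361]]
padhead 868 [[0.6006, -0.2115, 0.0983], [0.6115, -0.1913, 0.1209], [0.6208, -0.1787, 0.1274]]
```

```bash
cat >> h.py <<'E'
a_=np.radians(4.1); A_=np.array([[np.cos(a_),-np.sin(a_)],[np.sin(a_),np.cos(a_)]])
O_=np.array([.6105,-.0777])@A_.T
def f2w(x,y,z): # fixture mm -> world m
    return np.r_[O_+A_@np.array([x,y])/1000,z/1000]
def w2f(P):
    return np.r_[(np.asarray(P)[:2]-O_)@A_,P[2]]*1000
def todo(x,y,z):
    s=arm.sense(); d=s['tool_rot'].T@(f2w(x,y,z)-s['eef_pos']); print('TCP fix',w2f(s['eef_pos']).round(1),'units tool xyz',(d/.04).round(3),'F',s['contact_force'].round(2),'t',s['time_s'])
E
python3 - <<'E'
from h import *
z=np.load('pics/top0.npz'); d,im=z['d'],z['im'].astype(int); C=cloud('top',d)
red=(im[...,0]>150)&(im[...,1]<70)
n,lab,st,_=cv2.connectedComponentsWithStats(red.astype(np.uint8))
for i in range(1,n):
    if st[i,4]>100:
        q=C[lab==i]; F=np.array([w2f(x) for x in q]); print(st[i],np.percentile(F,[1,99],axis=0).round(0).tolist())
todo(-122,-130,130)
E
```

```text
TCP fix [-32.7 -58.8 289.8] units tool xyz [ 3.996 -2.236  1.776] F [ 0.41 -1.07  0.32] t 3.9
```

```bash
python3 - <<'E'
from h import *
z=np.load('pics/top0.npz'); d,im=z['d'],z['im'].astype(int); C=cloud('top',d)
hsv=cv2.cvtColor(z['im'],cv2.COLOR_RGB2HSV).astype(int)
red=((hsv[...,0]<5)|(hsv[...,0]>174))&(hsv[...,1]>190)&(hsv[...,2]>110)
n,lab,st,_=cv2.connectedComponentsWithStats(red.astype(np.uint8))
for i in range(1,n):
    if st[i,4]>60:
        q=C[lab==i]; F=np.array([w2f(x) for x in q]); print(st[i],np.percentile(F,[2,98],axis=0).round(0).tolist())
E
python3 - <<'E'
from h import *
z=np.load('pics/top0.npz'); d,im=z['d'],z['im']; C=cloud('top',d)
print(im[311,454],im[330,400],d[311,454])
for a,b,c,e in [(375,425,305,352),(438,475,285,338),(435,480,190,235),(470,505,250,280)]:
    q=C[c:e,a:b]; m=(q[...,2]>.025)&(q[...,2]<.12)
    F=np.array([w2f(x) for x in q[m]]); print(m.sum(),np.percentile(F,[2,98],axis=0).round(0).tolist())
E
```

```text
[241  82  72] [241  85  75] 1.4470799
594 [[-287.0, -159.0, 33.0], [-218.0, -82.0, 47.0]]
611 [[-263.0, -275.0, 29.0], [-178.0, -235.0, 47.0]]
553 [[-20.0, -326.0, 32.0], [53.0, -250.0, 47.0]]
207 [[-135.0, -352.0, 46.0], [-106.0, -324.0, 98.0]]
```

```bash
python3 -m creep '[{"offset":[0.5,-0.8,0.6],"turn":[0,0,0]},{"offset":[0.5,-0.8,0.6],"turn":[0,0,0]},{"offset":[1,-0.636,0.576],"turn":[0,0,0]},{"offset":[1,0,0],"turn":[0,0,0]},{"offset":[1,0,0],"turn":[0,0,0]},{"offset":[0.8,0,0],"turn":[0,0,0]},{"offset":[0.7,0,0],"turn":[0,0,0]},{"offset":[0.5,0,0],"turn":[0,0,0]},{"offset":[0,0,0],"turn":[0,0,0]},{"offset":[0,0,0],"turn":[0,0,0]}]'
python3 - <<'E'
from h import *
todo(-110,-130,32)
s,im,d=snap('wrist','w2')
E
```

```text
time_s: 5.15
eef_pos: [0.5027, -0.1721, 0.0504]
tool_rot: [[0.001, 0.997, 0.073], [-0.0, 0.073, -0.997], [-1.0, 0.001, 0.0]]
contact_force: [0.2, -0.5, 1.7]
width: -0.001
TCP fix [-121.4 -129.9   50.4] units tool xyz [0.461 0.284 0.003] F [ 0.23 -0.47  1.71] t 5.15
```

View pics/w2.png

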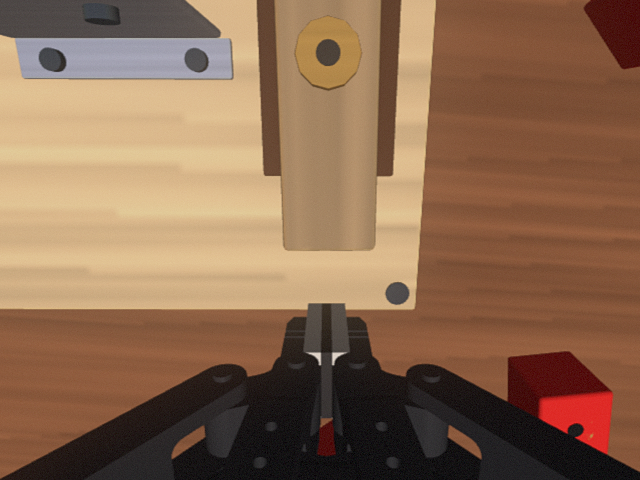

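```bash
python3 -m creep '[{"offset":[0.3,0,0],"turn":[0,0,0]},{"offset":[0.2,0.05,0],"turn":[0,0,0]},{"offset":[0,0.1,0],"turn":[0,0,0]},{"offset":[0,0.1,0],"turn":[0,0,0]},{"offset":[0,0.1,0],"turn":[0,0,0]},{"offset":[0,0.1,0],"turn":[0,0,0]},{"offset":[0,0,0],"turn":[0,0,0]}]'
python3 -c "
from h import *
todo(-110,-130,32)"
python3 -m creep '[{"offset":[0,0.07,0],"turn":[0,0,0]},{"offset":[0,0.07,0],"turn":[0,0,0]},{"offset":[0,0.07,0],"turn":[0,0,0]}]'
python3 -c "
from h import *
todo(-110,-130,32)"
```

```text
time_s: 6.08
eef_pos: [0.5207, -0.1705, 0.0298]
tool_rot: [[0.0, 0.997, 0.074], [-0.0, 0.074, -0.997], [-1.0, 0.0, 0.0]]
contact_force: [-1.2, -0.9, -0.3]
width: 0.0
TCP fix [-103.4 -129.6   29.8] units tool xyz [-0.056 -0.166  0.011] F [-1.24 -0.89 -0.29] t 6.075
time_s: 6.45
eef_pos: [0.5287, -0.1698, 0.0297]
tool_rot: [[-0.0, 0.997, 0.074], [0.0, 0.074, -0.997], [-1.0, -0.0, -0.0]]
contact_force: [-3.5, 0.9, 3.0]
width: 0.003
TCP fix [ -95.3 -129.5   29.7] units tool xyz [-0.057 -0.368  0.012] F [-3.48  0.94  3.04] t 6.45
```

```bash
python3 -m creep '[{"offset":[0,0.05,0],"turn":[0,0,0]},{"offset":[0,0.05,0],"turn":[0,0,0]},{"offset":[0,0.05,0],"turn":[0,0,0]}]'
python3 -c "
from h import *
todo(-85,-130,30)"
python3 -m creep '[{"offset":[0,0.025,0],"turn":[0,0,0]}]'
python3 -m creep '[{"offset":[0,0.025,0],"turn":[0,0,0]}]'
python3 -c "
from h import *
todo(-85,-130,30)"
```

```text
time_s: 6.82
eef_pos: [0.5348, -0.1694, 0.0297]
tool_rot: [[-0.0, 0.997, 0.074], [0.0, 0.074, -0.997], [-1.0, -0.0, -0.0]]
contact_force: [-4.3, 0.5, 2.9]
width: 0.004
TCP fix [ -89.2 -129.5   29.7] units tool xyz [-0.008  0.106  0.013] F [-4.34  0.53  2.95] t 6.825
time_s: 6.95
eef_pos: [0.5358, -0.1694, 0.0297]
tool_rot: [[0.0, 0.997, 0.074], [-0.0, 0.074, -0.997], [-1.0, 0.0, 0.0]]
contact_force: [-3.9, 0.3, 4.0]
width: -0.003
time_s: 7.08
eef_pos: [0.5366, -0.1693, 0.0297]
tool_rot: [[-0.0, 0.997, 0.074], [0.0, 0.074, -0.997], [-1.0, -0.0, -0.0]]
contact_force: [-4.6, 0.0, 4.0]
width: -0.0
TCP fix [ -87.3 -129.5   29.7] units tool xyz [-0.009  0.058  0.013] F [-4.57  0.02  4.01] t 7.075
```

```bash
for i in 1; do python3 -m creep '[{"offset":[0,0.02,0],"turn":[0,0,0]}]'|grep -E "eef|contact"; python3 -m creep '[{"offset":[0,0.02,0],"turn":[0,0,0]}]'|grep -E "eef|contact";python3 -m creep '[{"offset":[0,0.02,0],"turn":[0,0,0]}]'|grep -E "eef|contact";done
python3 - <<'E'
from h import *
snap('wrist','w3')
E
```

```text
eef_pos: [0.5375, -0.1692, 0.0297]
contact_force: [-4.7, -1.5, 3.4]
eef_pos: [0.5383, -0.1691, 0.0297]
contact_force: [-4.7, -0.1, 4.5]
eef_pos: [0.5386, -0.1691, 0.0296]
contact_force: [-9.8, -2.6, 6.9]
```

View pics/w3.png

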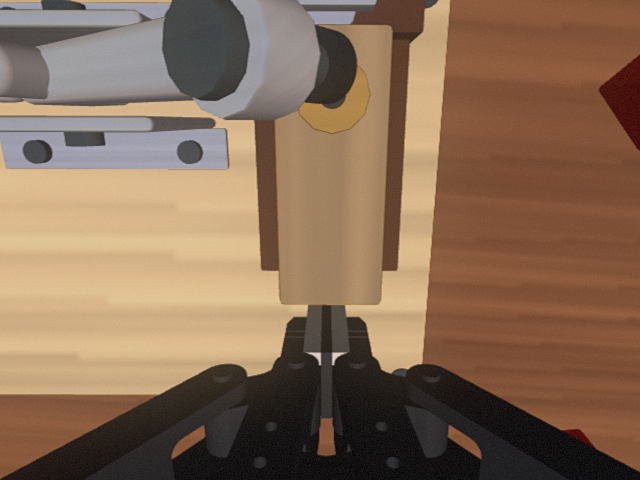

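The block's near end is now at row 303 with the fingers against it, and its far end meets the stop. The bush at (333,100) is under the jaw. The force rose sharply, so the stop has been reached. I'll hold here and check.

```bash
python3 -m creep '[{"offset":[0,0,0],"turn":[0,0,0]},{"offset":[0,0,0],"turn":[0,0,0]}]'|grep -E "eef|contact";python3 -m creep '[{"offset":[0,0.005,0],"turn":[0,0,0]},{"offset":[0,0,0],"turn":[0,0,0]}]'|grep -E "eef|contact"
```

```text
eef_pos: [0.5386, -0.1691, 0.0297]
contact_force: [-7.6, -1.0, 5.2]
eef_pos: [0.5386, -0.1691, 0.0297]
contact_force: [-8.3, -1.9, 5.8]
```

```bash
python3 -m creep '[{"offset":[0,0.015,0],"turn":[0,0,0]},{"offset":[0,0,0],"turn":[0,0,0]}]'|grep -E "eef|contact";python3 -m creep '[{"offset":[0,0,0],"turn":[0,0,0]},{"offset":[0,0,0],"turn":[0,0,0]}]'|grep -E "eef|contact"
```

```text
eef_pos: [0.5386, -0.1691, 0.0296]
contact_force: [-12.6, -3.2, 7.2]
eef_pos: [0.5386, -0.169, 0.0296]
contact_force: [-12.3, -3.0, 7.4]
```

```bash
python3 -m creep '[{"offset":[0,-0.008,0],"turn":[0,0,0]},{"offset":[0,0,0],"turn":[0,0,0]},{"offset":[0,0,0],"turn":[0,0,0]},{"offset":[0,0,0],"turn":[0,0,0]},{"offset":[0,0,0],"turn":[0,0,0]}]'|grep -E "eef|contact|time"
python3 -m creep '[{"offset":[0,-0.05,0],"turn":[0,0,0]},{"offset":[0,-0.2,0],"turn":[0,0,0]},{"offset":[0,-0.5,0],"turn":[0,0,0]},{"offset":[0,0,0],"turn":[0,0,0]},{"offset":[0,0,0],"turn":[0,0,0]}]'|grep -E "eef|contact|time"
python3 - <<'E'
from h import *
s,im,d=snap('wrist','w4'); p,R=s['eef_pos'],s['tool_rot']
C=cloud('wrist',d,p,R); L=np.array((C[...,:2]-O_)@A_)*1000; Z=C[...,2]
v,u=np.mgrid[:480,:640]
m=(abs(Z-.058)<.003)&(abs(L[...,1]+130)<25)&(abs(L[...,0]+25)<60)
print(np.percentile(L[m],[1,50,99],axis=0),np.percentile(Z[m],[5,95]),s['contact_force'])
E
```

```text
time_s: 9.12
eef_pos: [0.5386, -0.1691, 0.0296]
contact_force: [-10.1, -1.8, 7.7]
time_s: 9.75
eef_pos: [0.5103, -0.1715, 0.0298]
contact_force: [0.5, 0.3, 0.1]
[[ -73.04304446 -147.80335154]
 [ -38.66704393 -130.30190207]
 [  -7.98657825 -112.8273663 ]] [0.05673779 0.0590178 ] [0.49562059 0.3388992  0.076331  ]
```

View pics/w4.png

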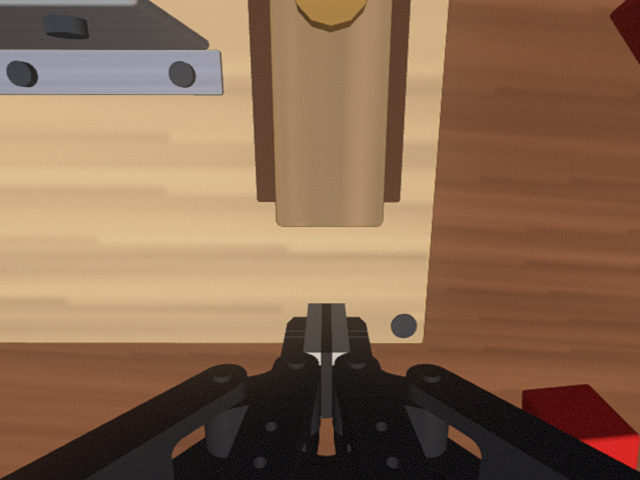

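The wrench reads zero now that the hand is clear, so the hold readings were true: 8–12 N on the stop for over a second. The block stayed seated with its near end at fixture x ≈ -73 mm. Now the handle.

```bash
python3 -m creep '[{"offset":[-1,-0.2,0],"turn":[0,0,0]},{"offset":[-1,0,0],"turn":[0,0,0]},{"offset":[-1,0,0],"turn":[0,0,0]},{"offset":[-0.75,0,-0.5],"turn":[0,0,0]},{"offset":[0,0.7,-0.9],"turn":[0,0,0]},{"offset":[0,0.7,-0.9],"turn":[0,0,0]},{"offset":[0,0.8,-0.9],"turn":[0,0,0]},{"offset":[0,0.8,-0.7],"turn":[0,0,0]},{"offset":[0,0,0],"turn":[0,0,0]},{"offset":[0,0,0],"turn":[0,0,0]}]'|grep -E "eef|contact|time"
python3 - <<'E'
from h import *
todo(0,27,132)
snap('wrist','w5');snap('scene','s5')
E
```

```text
time_s: 11.05
eef_pos: [0.6097, -0.0074, 0.1795]
contact_force: [0.0, -1.0, -0.5]
TCP fix [ -2.9  26.7 179.5] units tool xyz [ 1.187  0.072 -0.008] F [ 0.01 -0.99 -0.47] t 11.05
```

View pics/w5.png

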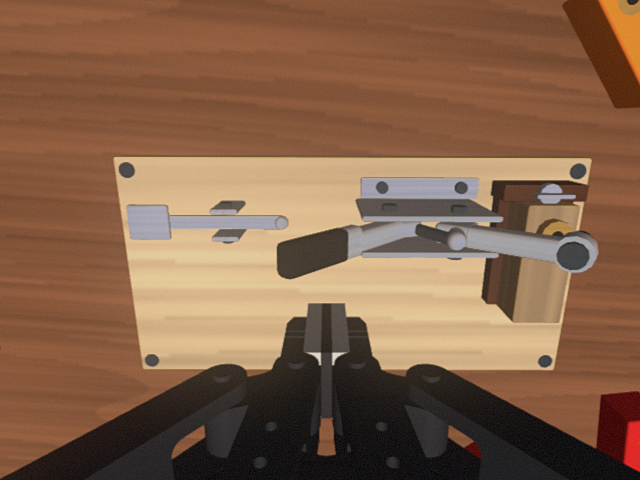

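View pics/s5.png

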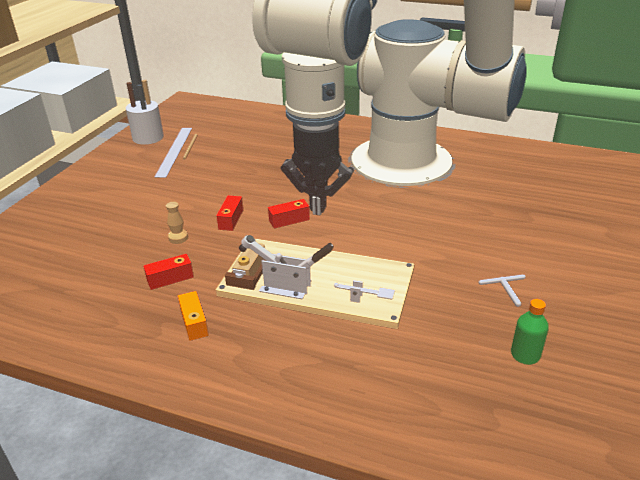

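Run:
```python
from h import *
s=arm.sense(); p,R=s['eef_pos'],s['tool_rot']
print(p, proj('scene',p), proj('wrist',p,p,R), proj('scene',f2w(0,36.4,126.6)),proj('wrist',f2w(0,36.4,126.6),p,R),proj('wrist',f2w(0,160,46),p,R))
for n,f in [('wrist','w5')]:
    z=np.load(f'pics/{f}.npz'); C=cloud(n,z['d'],p,R); L=(C[...,:2]-O_)@A_*1000; Z=C[...,2]*1000
    for uv in [(285,255),(300,255),(320,245),(340,240),(150,220),(460,238),(570,250)]: print(uv,L[uv[1],uv[0]].round(1),Z[uv[1],uv[0]].round(1))
    m=(Z>100)&(L[...,1]>25)&(L[...,1]<60)&(abs(L[...,0])<25)
    print(np.percentile(np.c_[L[m],Z[m]],[2,50,98],axis=0).round(1))
```

```text
[ 0.6094046  -0.00806561  0.17969131] [[318.01359536 222.00803682]] [[327.49966772 302.44589822]] [[323.50437175 247.65223245]] [[308.19453796 256.49763119]] [[142.36649812 222.00170849]]
(285, 255) [ 3.5 48.1] 134.8
(300, 255) [ 2.7 40.5] 132.3
(320, 245) [ 5.  30.1] 121.6
(340, 240) [ 4.8 18.7] 110.5
(150, 220) [  1.3 154.6] 45.3
(460, 238) [  1.8 -55.4] 95.0
(570, 250) [   2.5 -107.6] 122.2
[[-10.7  25.7 120.9]
 [  8.5  38.5 258.1]
 [ 14.7  59.4 287.5]]
```

```bash
python3 -m creep '[{"offset":[0.5,0.07,0],"turn":[0,0,0]},{"offset":[0.4,0,0],"turn":[0,0,0]},{"offset":[0.2,0,0],"turn":[0,0,0]},{"offset":[0,0,0],"turn":[0,0,0]},{"offset":[0.1,0,0],"turn":[0,0,0]},{"offset":[0.1,0,0],"turn":[0,0,0]}]'|grep -E "eef|contact|time"
python3 -c "
from h import *
todo(0,27,127)"
```

```text
time_s: 11.9
eef_pos: [0.6128, -0.0073, 0.1279]
contact_force: [-0.7, 0.8, -0.3]
TCP fix [  0.2  26.7 127.9] units tool xyz [ 0.022 -0.006 -0.009] F [-0.69  0.8  -0.26] t 11.9
```

```bash
python3 -m creep '[{"offset":[0.11,0,-0.09],"turn":[0,0,0]},{"offset":[0.11,0,-0.1],"turn":[0,0,0]},{"offset":[0.11,0,-0.1],"turn":[0,0,0]}]'|grep -E "eef|contact|time"
python3 -m creep '[{"offset":[0.11,0,-0.075],"turn":[0,0,0]},{"offset":[0.11,0,-0.075],"turn":[0,0,0]},{"offset":[0.11,0,-0.07],"turn":[0,0,0]}]'|grep -E "eef|contact|time"
python3 - <<'E'
from h import *
todo(0,47,102)
snap('scene','s6')
im=cv2.imread('pics/s6.png')[150:350,180:430]; cv2.imwrite('pics/s6c.png',cv2.resize(im,None,fx=3,fy=3))
E
```

```text
time_s: 12.28
eef_pos: [0.6117, 0.0047, 0.1142]
contact_force: [-0.1, -1.6, 2.2]
time_s: 12.65
eef_pos: [0.6111, 0.0133, 0.101]
contact_force: [0.9, -1.1, 1.4]
TCP fix [  0.   47.3 101. ] units tool xyz [-0.025 -0.     0.007] F [ 0.89 -1.06  1.35] t 12.65
```

View pics/s6c.png

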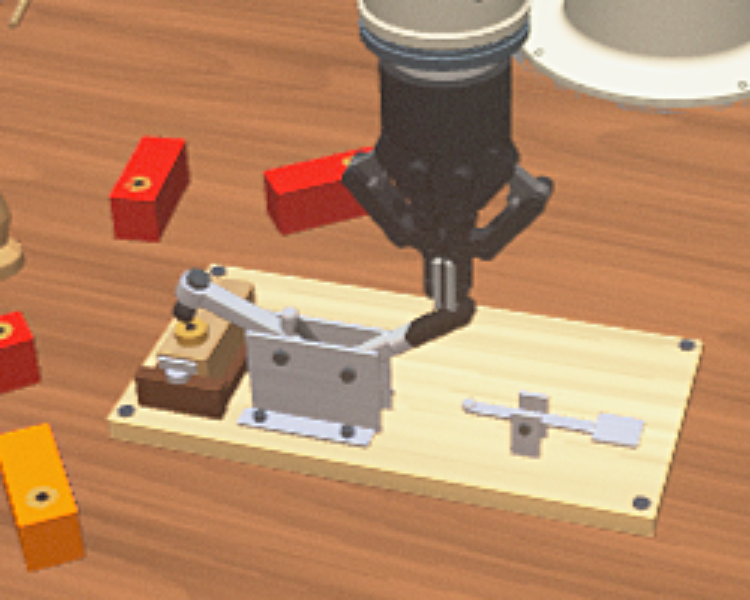

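The handle is about halfway down under the fingertips, near (440,320) in the crop. The jaw is coming down onto the bush at (190,320). I'll continue along the arc.

```bash
python3 -m creep '[{"offset":[0.11,0,-0.05],"turn":[0,0,0]},{"offset":[0.11,0,-0.05],"turn":[0,0,0]},{"offset":[0.11,0,-0.04],"turn":[0,0,0]}]'|grep -E "eef|contact|time"
python3 -m creep '[{"offset":[0.1,0,-0.04],"turn":[0,0,0]},{"offset":[0.1,0,-0.03],"turn":[0,0,0]},{"offset":[0.1,0,-0.03],"turn":[0,0,0]}]'|grep -E "eef|contact|time"
python3 -c "
from h import *
todo(0,58,71)"
```

```text
time_s: 13.08
eef_pos: [0.6107, 0.0188, 0.0878]
contact_force: [0.0, 0.6, 4.1]
time_s: 13.45
eef_pos: [0.6109, 0.023, 0.0765]
contact_force: [-1.6, 4.6, 11.9]
TCP fix [ 0.5 56.9 76.5] units tool xyz [ 0.137 -0.012 -0.027] F [-1.62  4.56 11.88] t 13.45
```

```bash
python3 -m creep '[{"offset":[0.09,0,-0.04],"turn":[0,0,0]},{"offset":[0.09,0,-0.04],"turn":[0,0,0]}]'|grep -E "eef|contact|time"
python3 -m creep '[{"offset":[0.08,0,-0.04],"turn":[0,0,0]},{"offset":[0.07,0,-0.05],"turn":[0,0,0]}]'|grep -E "eef|contact|time"
python3 -c "
from h import *
todo(0,66,60.5)"
```

```text
time_s: 13.7
eef_pos: [0.6106, 0.026, 0.0691]
contact_force: [-0.0, -0.5, 8.3]
time_s: 13.95
eef_pos: [0.6104, 0.0289, 0.063]
contact_force: [-0.2, -7.2, 5.7]
TCP fix [ 0.4 62.9 63. ] units tool xyz [ 0.062 -0.01  -0.078] F [-0.19 -7.2   5.72] t 13.95
```

```bash
python3 -m creep '[{"offset":[0.04,0,0],"turn":[0,0,0]},{"offset":[0.03,0,0],"turn":[0,0,0]}]'|grep -E "eef|contact|time"
python3 -m creep '[{"offset":[0.03,0,0],"turn":[0,0,0]},{"offset":[0,0,0],"turn":[0,0,0]}]'|grep -E "eef|contact|time"
python3 -c "
from h import *
todo(0,66,60.5)"
```

```text
time_s: 14.2
eef_pos: [0.6103, 0.0294, 0.0602]
contact_force: [-0.8, 0.4, 6.6]
time_s: 14.45
eef_pos: [0.6103, 0.0296, 0.059]
contact_force: [0.1, 0.9, 5.5]
TCP fix [ 0.4 63.5 59. ] units tool xyz [-0.037 -0.009 -0.061] F [0.13 0.94 5.5 ] t 14.45
```

```bash
python3 -m creep '[{"offset":[0.03,0,0],"turn":[0,0,0]},{"offset":[0,0,0],"turn":[0,0,0]}]'|grep -E "eef|contact|time"
python3 -m creep '[{"offset":[0.03,0,0],"turn":[0,0,0]},{"offset":[0,0,0],"turn":[0,0,0]}]'|grep -E "eef|contact|time"
python3 - <<'E'
from h import *
snap('scene','s7')
im=cv2.imread('pics/s7.png')[150:350,180:430]; cv2.imwrite('pics/s7c.png',cv2.resize(im,None,fx=3,fy=3))
E
```

```text
time_s: 14.7
eef_pos: [0.6103, 0.0298, 0.0578]
contact_force: [0.4, 2.3, 5.8]
time_s: 14.95
eef_pos: [0.6103, 0.0298, 0.0566]
contact_force: [0.7, 3.0, 5.5]
```

View pics/s7c.png

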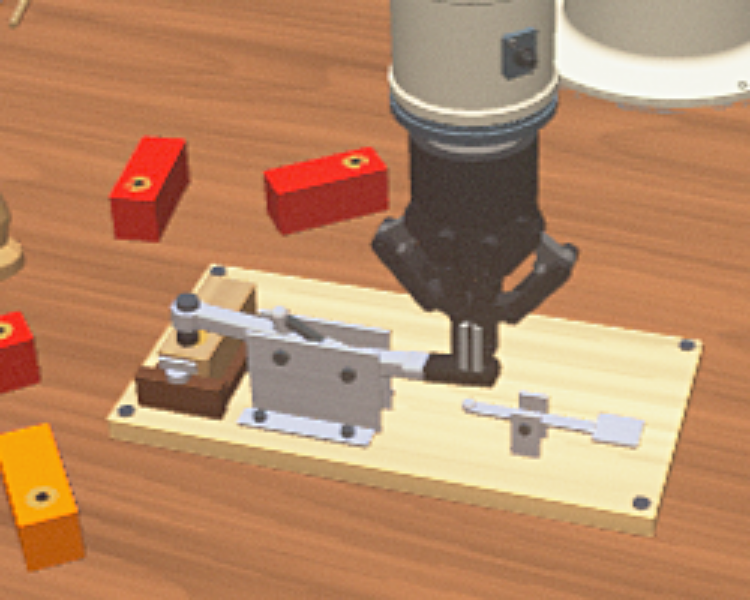

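The handle in the crop is roughly level, running from (385,360) to (495,375), and the pad is on the bush. It isn't at its end stop yet, so I'll keep going.

```bash
python3 -m creep '[{"offset":[0.04,0,0],"turn":[0,0,0]},{"offset":[0,0,0],"turn":[0,0,0]}]'|grep -E "eef|contact|time"
python3 -m creep '[{"offset":[0.03,0,0],"turn":[0,0,0]},{"offset":[0,0,0],"turn":[0,0,0]}]'|grep -E "eef|contact|time"
python3 -m creep '[{"offset":[0.03,0,0],"turn":[0,0,0]},{"offset":[0,0,0],"turn":[0,0,0]}]'|grep -E "eef|contact|time"
```

```text
time_s: 15.25
eef_pos: [0.6102, 0.0298, 0.055]
contact_force: [0.4, 3.6, 4.9]
time_s: 15.5
eef_pos: [0.6102, 0.0297, 0.0537]
contact_force: [0.8, 3.1, 4.7]
time_s: 15.75
eef_pos: [0.61, 0.0295, 0.0525]
contact_force: [0.5, 3.3, 3.6]
```

Run:
```python
from h import *
s,im,d=snap('wrist','w8'); p,R=s['eef_pos'],s['tool_rot']
C=cloud('wrist',d,p,R); L=(C[...,:2]-O_)@A_*1000; Z=C[...,2]*1000
for y in range(-10,90,6):
    m=(abs(L[...,1]-y)<2)&(abs(L[...,0])<8)&(Z>30)&(Z<110)
    print(y,m.sum(),np.percentile(Z[m],[10,50,90]).round(1) if m.sum() else '')
print(s['contact_force'])
```

```text
-10 264 [71.2 72.1 72.9]
-4 269 [71.7 72.4 73.1]
2 406 [66.8 72.2 73.2]
8 437 [66.4 72.4 73.4]
14 432 [65.9 72.7 73.6]
20 417 [71.5 72.6 73.7]
26 407 [71.6 72.5 73.1]
32 397 [71.8 72.7 73.5]
38 410 [72.4 73.2 73.9]
44 408 [72.7 73.4 74.2]
50 350 [ 72.9  78.3 102.4]
56 425 [ 72.7  89.6 101.9]
62 100 [43.  44.8 46.7]
68 98 [42.3 43.7 44.6]
74 638 [ 43.8  88.2 101.7]
80 203 [43.1 44.3 73.1]
86 195 [42.6 43.8 44.5]
[0.54482431 3.29600107 3.58938862]
```

View pics/w8.png

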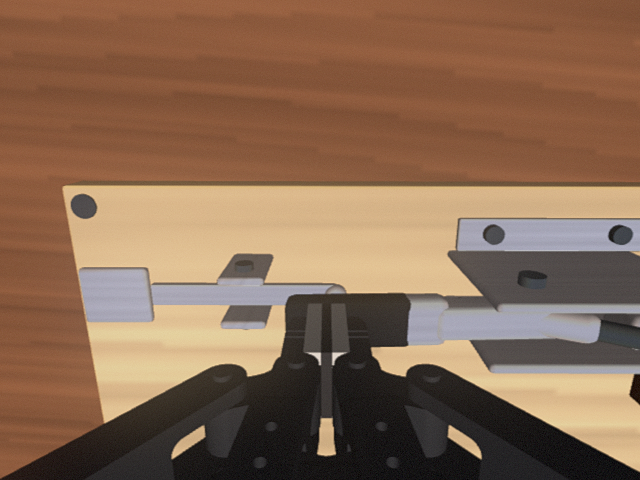

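Run:
```python
from h import *
for f in ['w5','w8']:
    z=np.load(f'pics/{f}.npz'); p,R=z['p'],z['R']; C=cloud('wrist',z['d'],p,R)
    for v in [298,302,304,306,310,316,325,335,345]:
        for u in [316,338]:
            P=C[v,u]; print(f,v,u,'fix',w2f(P).round(1),'tool mm',(R.T@(P-p)*1000).round(1))
```

```text
w5 298 316 fix [-71.8  35.6  17. ] tool mm [162.5 -68.8  -9.1]
w5 298 338 fix [-71.   17.2  18.8] tool mm [160.7 -68.1   9.3]
w5 302 316 fix [ 70.8  27.4 343.6] tool mm [-164.2   73.7   -0.5]
w5 302 338 fix [-75.3  17.1  17.3] tool mm [162.2 -72.3   9.4]
w5 304 316 fix [  8.6  30.9 206.4] tool mm [-27.   11.5  -4.2]
w5 304 338 fix [  8.5  23.1 206.1] tool mm [-26.6  11.3   3.6]
w5 306 316 fix [  8.8  30.8 208.4] tool mm [-28.9  11.6  -4.1]
w5 306 338 fix [  8.1  23.1 206.9] tool mm [-27.4  10.9   3.6]
w5 310 316 fix [  8.8  30.8 211.8] tool mm [-32.4  11.7  -4. ]
w5 310 338 fix [  8.3  23.2 210.7] tool mm [-31.2  11.2   3.5]
w5 316 316 fix [  8.8  30.7 216.3] tool mm [-36.8  11.6  -3.9]
w5 316 338 fix [  8.9  23.4 216.5] tool mm [-37.   11.7   3.4]
w5 325 316 fix [  8.7  30.5 222.6] tool mm [-43.2  11.6  -3.8]
w5 325 338 fix [  8.6  23.5 222.3] tool mm [-42.9  11.4   3.2]
w5 335 316 fix [  8.3  30.4 228.4] tool mm [-48.9  11.2  -3.7]
w5 335 338 fix [  8.   23.6 227.9] tool mm [-48.4  10.9   3.1]
w5 345 316 fix [  8.3  30.2 234.4] tool mm [-54.9  11.2  -3.5]
w5 345 338 fix [  7.8  23.
[... 428 characters left out ...]
 tool mm [-27.6  11.   -4.2]
w8 306 338 fix [11.4 59.9 80.7] tool mm [-28.2  11.3   3.6]
w8 310 316 fix [11.4 67.6 84. ] tool mm [-31.5  11.3  -4.1]
w8 310 338 fix [11.4 60.  84. ] tool mm [-31.5  11.3   3.5]
w8 316 316 fix [11.7 67.5 89.3] tool mm [-36.8  11.6  -3.9]
w8 316 338 fix [11.6 60.1 89.1] tool mm [-36.6  11.5   3.4]
w8 325 316 fix [11.  67.3 94.3] tool mm [-41.8  10.9  -3.8]
w8 325 338 fix [10.9 60.3 94.2] tool mm [-41.7  10.8   3.2]
w8 335 316 fix [ 11.1  67.2 101.2] tool mm [-48.7  11.   -3.7]
w8 335 338 fix [ 11.9  60.5 102.7] tool mm [-50.2  11.9   3. ]
w8 345 316 fix [ 11.2  67.  107.4] tool mm [-54.9  11.2  -3.5]
w8 345 338 fix [ 11.9  60.7 108.5] tool mm [-56.   11.8   2.9]
```

Depth explains it. The visible fingertips end about 20–27 mm short of the nominal TCP, and the handle's upper face is still at 72–73 mm, i.e. level, at q≈0.78. So there is about 12 mm of travel left, and I'll continue under force watch.

```bash
python3 -c "
from cell import arm;print(arm.grasp_offset)"
python3 -m creep '[{"offset":[0.05,0,0],"turn":[0,0,0]},{"offset":[0.05,0,0],"turn":[0,0,0]}]'|grep -E "eef|contact|time"
python3 -m creep '[{"offset":[0.05,0,0],"turn":[0,0,0]},{"offset":[0.03,0,0],"turn":[0,0,0]}]'|grep -E "eef|contact|time"
python3 -m creep '[{"offset":[0.03,0,0],"turn":[0,0,0]},{"offset":[0.03,0,0],"turn":[0,0,0]}]'|grep -E "eef|contact|time"
```

```text
0.0187
time_s: 16.05
eef_pos: [0.6098, 0.0294, 0.0483]
contact_force: [0.7, 1.9, 3.2]
time_s: 16.3
eef_pos: [0.6097, 0.0293, 0.0449]
contact_force: [1.1, 0.5, 1.6]
time_s: 16.55
eef_pos: [0.6097, 0.0294, 0.0427]
contact_force: [0.8, 0.1, -1.0]
```

```bash
python3 -m creep '[{"offset":[0.03,0,0],"turn":[0,0,0]},{"offset":[0,0,0],"turn":[0,0,0]}]'|grep -E "eef|contact|time"
python3 -m creep '[{"offset":[0.03,0,0],"turn":[0,0,0]},{"offset":[0,0,0],"turn":[0,0,0]}]'|grep -E "eef|contact|time"
python3 - <<'E'
from h import *
s,im,d=snap('wrist','w9'); p,R=s['eef_pos'],s['tool_rot']
C=cloud('wrist',d,p,R); L=(C[...,:2]-O_)@A_*1000; Z=C[...,2]*1000
for y in [8,20,32,44,50,72,78]:
    m=(abs(L[...,1]-y)<2)&(abs(L[...,0])<8)&(Z>30)&(Z<110)
    print(y,m.sum(),np.percentile(Z[m],[10,50,90]).round(1) if m.sum() else '')
E
```

```text
time_s: 16.8
eef_pos: [0.6098, 0.0294, 0.0415]
contact_force: [0.3, -0.3, -1.1]
time_s: 17.05
eef_pos: [0.6099, 0.0295, 0.0404]
contact_force: [-0.5, -0.4, 0.4]
8 523 [61.6 68.2 69.3]
20 456 [65.1 66.6 67.7]
32 445 [63.4 64.3 65. ]
44 565 [ 62.1  63.  107.5]
50 376 [61.3 71.9 91.2]
72 439 [58.4 77.4 89.6]
78 326 [55.6 74.4 91.8]
```

The handle slopes down about 0.15 rad, from z 68 to 62 over 36 mm, and the fingers read about 0 N. So it snapped past centre to the end stop. I'll take the hand off and check that it stays.

```bash
python3 -m creep '[{"offset":[-0.3,0,0],"turn":[0,0,0]},{"offset":[-1,0,0],"turn":[0,0,0]},{"offset":[-1,0,0],"turn":[0,0,0]},{"offset":[0,0,0],"turn":[0,0,0]},{"offset":[0,0,0],"turn":[0,0,0]},{"offset":[0,0,0],"turn":[0,0,0]}]'|grep -E "eef|contact|time"
python3 - <<'E'
from h import *
todo(0,158,90)
s,im,d=snap('wrist','w10'); p,R=s['eef_pos'],s['tool_rot']
C=cloud('wrist',d,p,R); L=(C[...,:2]-O_)@A_*1000; Z=C[...,2]*1000
for y in [8,20,32,44,50,72,78,150,158,165]:
    m=(abs(L[...,1]-y)<2)&(abs(L[...,0])<8)&(Z>30)&(Z<80)
    print(y,m.sum(),np.percentile(Z[m],[10,50,90]).round(1) if m.sum() else '')
snap('scene','s10')
im=cv2.imread('pics/s10.png')[150:350,180:430]; cv2.imwrite('pics/s10c.png',cv2.resize(im,None,fx=3,fy=3))
E
```

```text
time_s: 17.85
eef_pos: [0.6093, 0.0295, 0.1316]
contact_force: [-0.6, 0.0, -0.0]
TCP fix [ -0.7  63.5 131.6] units tool xyz [ 1.041  0.024 -2.361] F [-0.57  0.03 -0.05] t 17.85
8 199 [62.8 68.1 69.2]
20 188 [65.1 66.6 67.7]
32 185 [63.4 64.2 65.1]
44 182 [61.9 62.8 63.7]
50 179 [61.  61.9 62.8]
72 183 [58.1 59.  59.7]
78 135 [54.1 57.3 58.4]
150 156 [45.1 46.  46.7]
158 160 [45.2 46.  46.6]
165 158 [45.3 45.9 46.8]
```

View pics/s10c.png

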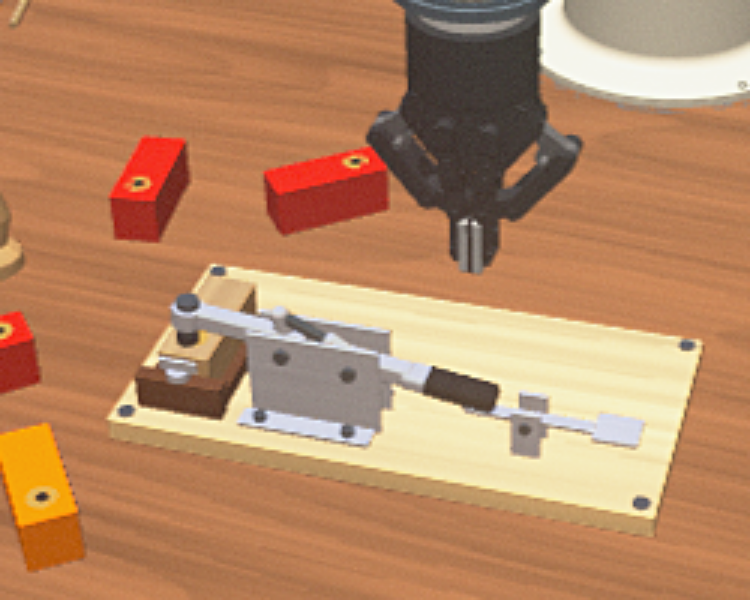

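View pics/w10.png

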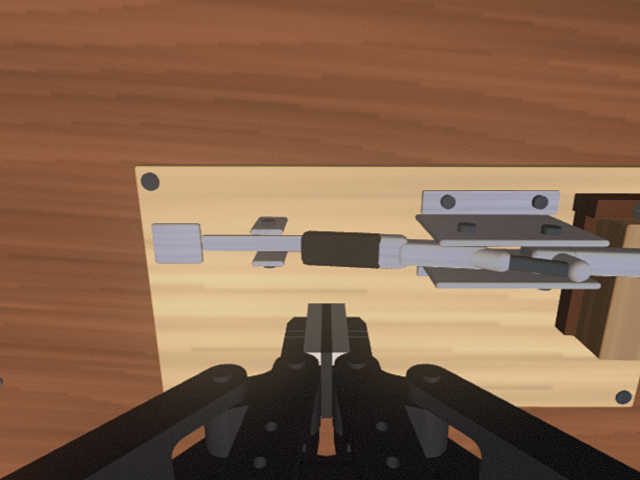

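The pliers stay locked with the hand off: the handle is steady at about -0.15 rad, its black grip spans (430,380)–(495,395) in the crop, and the pad is on the bush. Now to the lever tab.

```bash
python3 -m creep '[{"offset":[0,0.024,-0.8],"turn":[0,0,0]},{"offset":[0.2,0,-0.8],"turn":[0,0,0]},{"offset":[0.5,0,-0.76],"turn":[0,0,0]},{"offset":[0.6,0,0],"turn":[0,0,0]},{"offset":[0.5,0,0],"turn":[0,0,0]},{"offset":[0.4,0,0],"turn":[0,0,0]},{"offset":[0,0,0],"turn":[0,0,0]}]'|grep -E "eef|contact|time"
python3 -c "
from h import *
todo(0,158,26)"
python3 -m creep '[{"offset":[0.2,0,0],"turn":[0,0,0]},{"offset":[0.2,0,0],"turn":[0,0,0]},{"offset":[0,0,0],"turn":[0,0,0]}]'|grep -E "eef|contact|time"
```

```text
time_s: 18.82
eef_pos: [0.6031, 0.1235, 0.0433]
contact_force: [0.0, 0.8, 1.0]
TCP fix [-1.000e-01  1.577e+02  4.330e+01] units tool xyz [ 0.431  0.003 -0.006] F [0.01 0.8  0.99] t 18.825
time_s: 19.2
eef_pos: [0.6036, 0.1236, 0.028]
contact_force: [0.8, -0.4, -0.4]
```

```bash
python3 -m creep '[{"offset":[0.08,0,0],"turn":[0,0,0]},{"offset":[0.08,0,0],"turn":[0,0,0]},{"offset":[0.05,0,0],"turn":[0,0,0]}]'|grep -E "eef|contact|time"
python3 -m creep '[{"offset":[0.06,0,0],"turn":[0,0,0]},{"offset":[0.06,0,0],"turn":[0,0,0]}]'|grep -E "eef|contact|time"
python3 - <<'E'
from h import *
snap('scene','s11')
im=cv2.imread('pics/s11.png')[150:350,180:430]; cv2.imwrite('pics/s11c.png',cv2.resize(im,None,fx=3,fy=3))
E
```

```text
time_s: 19.58
eef_pos: [0.6041, 0.1237, 0.0201]
contact_force: [0.4, -0.1, 2.4]
time_s: 19.82
eef_pos: [0.6041, 0.1236, 0.0152]
contact_force: [0.9, -0.8, 2.7]
```

View pics/s11c.png

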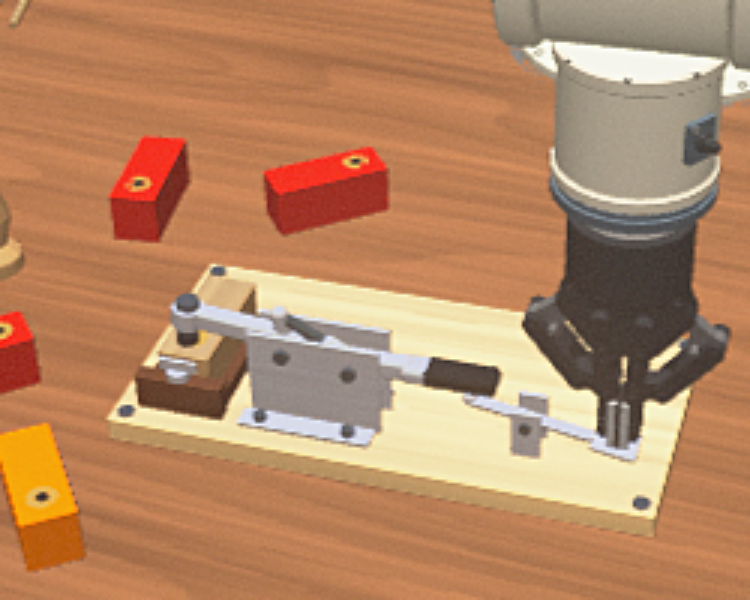

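The fingers are on the tab at (620,445) and the lever is lifting the handle, now near level. I'll press further.

```bash
python3 -m creep '[{"offset":[0.06,0,0],"turn":[0,0,0]},{"offset":[0.06,0,0],"turn":[0,0,0]},{"offset":[0.03,0,0],"turn":[0,0,0]}]'|grep -E "eef|contact|time"
python3 - <<'E'
from h import *
snap('scene','s12')
im=cv2.imread('pics/s12.png')[150:350,180:430]; cv2.imwrite('pics/s12c.png',cv2.resize(im,None,fx=3,fy=3))
E
```

```text
time_s: 20.25
eef_pos: [0.6038, 0.1236, 0.0091]
contact_force: [0.4, -0.9, 3.0]
```

View pics/s12c.png

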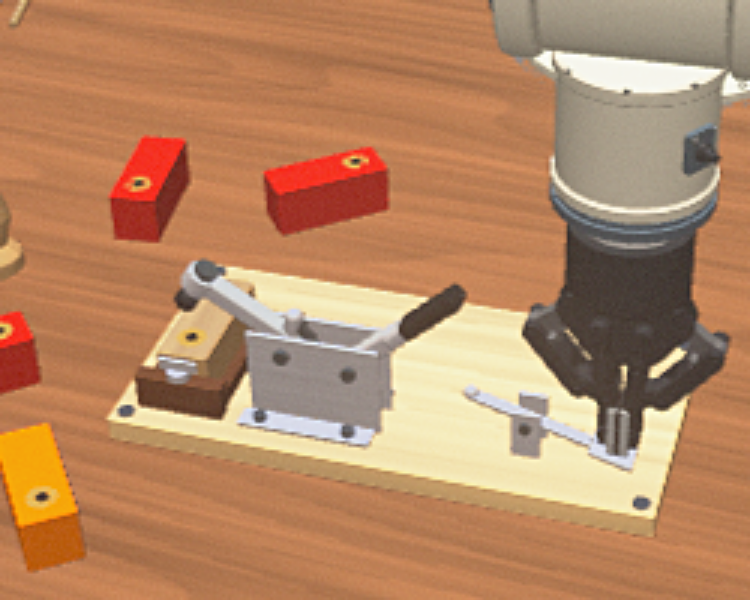

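The pliers have sprung open, with the handle raised at (435,310) and the bush flush at (192,337). I'll lift clear and go back for a check view.

```bash
python3 -m creep '[{"offset":[-0.2,0,0],"turn":[0,0,0]},{"offset":[-0.5,0,0],"turn":[0,0,0]},{"offset":[-1,0,0],"turn":[0,0,0]},{"offset":[-1,0,0],"turn":[0,0,0]},{"offset":[-1,0,0],"turn":[0,0,0]},{"offset":[-1,0,0],"turn":[0,0,0]},{"offset":[-1,-1,0.5],"turn":[0,0,0]},{"offset":[-1,-1,1],"turn":[0,0,0]},{"offset":[-0.5,-1,1],"turn":[0,0,0]},{"offset":[0,0,1],"turn":[0,0,0]},{"offset":[0,0,1],"turn":[0,0,0]},{"offset":[0,0,1],"turn":[0,0,0]},{"offset":[0,0,1],"turn":[0,0,0]},{"offset":[0,0,0.5],"turn":[0,0,0]},{"offset":[0,0,0],"turn":[0,0,0]},{"offset":[0,0,0],"turn":[0,0,0]}]'|grep -E "eef|contact|time"
python3 - <<'E'
from h import *
s,im,d=snap('wrist','w13'); p,R=s['eef_pos'],s['tool_rot']
C=cloud('wrist',d,p,R); L=(C[...,:2]-O_)@A_*1000; Z=C[...,2]*1000
o=im.astype(int)
m=(abs(Z-58)<3)&(abs(L[...,1]+130)<25)&(abs(L[...,0]+25)<60)
print('block',np.percentile(L[m],[1,50,99],axis=0).round(1).tolist(),np.percentile(Z[m],[5,50,95]))
for x in [-60,-40,-20,-10,-5,0,5]:
    q=(abs(L[...,1]+130)<6)&(abs(L[...,0]-x)<1.5)&(Z<75)&(Z>40); print(x,q.sum(),np.median(Z[q]).round(2) if q.sum() else '')
q=(abs(L[...,1]-158)<8)&(abs(L[...,0])<8)&(Z<75)&(Z>22); print('tab',np.median(Z[q]))
q=(abs(L[...,1]-40)<2)&(abs(L[...,0])<8)&(Z<150)&(Z>80); print('handle@40',np.median(Z[q]),'expect',130.3)
s,im,d=snap('top','t13')
E
```

```text
time_s: 22.3
eef_pos: [0.5083, -0.1592, 0.2934]
contact_force: [0.2, -0.3, 0.2]
block [[-72.8, -148.1], [-32.6, -132.4], [22.5, -112.8]] [56.42997189 57.88642064 59.22964104]
-60 39 58.06
-40 52 57.79
-20 39 57.95
-10 46 57.92
-5 38 58.25
0 0 
5 0 
tab 46.00334718908194
handle@40 130.77449315614774 expect 130.3
```

View pics/w13.png

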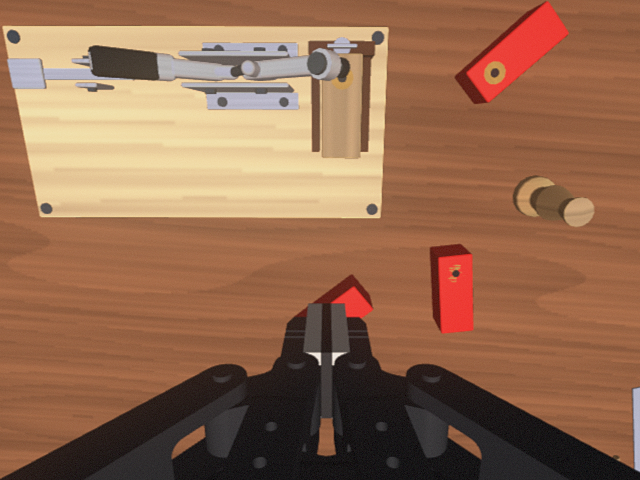

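View pics/t13.png

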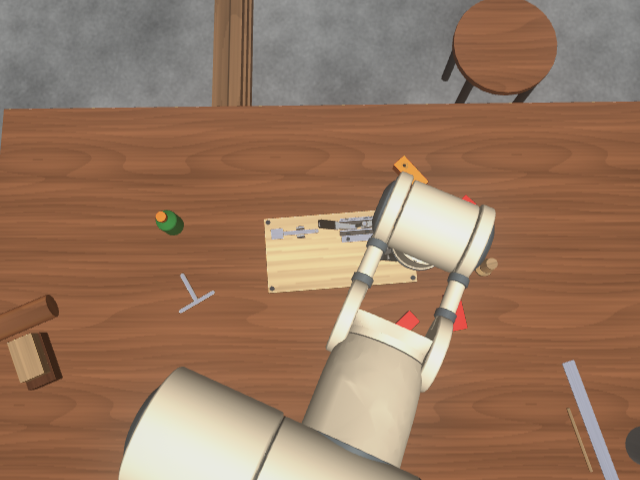

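In the wrist view the handle is raised at (125,63), the lever tab is at rest at (27,73), the block is seated at (342,105), and its top is level at 58 mm including at the bush. The top view shows the bottle at (168,222) and chuck key at (195,295) where they were. The spindle stands at (565,205) in the wrist view. Handing in.

```bash
python3 -c "
from cell import arm
print(arm.close_job())"
```

```text
the job is handed in; nothing more can be done
None
```

I handed the job in at about 22.5 s, with every step carried out and the final checks looking good. `close_job` returned no verdict.

- **Block:** I pushed it until the force rose sharply at the stop, then held it there for over a second at about 8–12 N. It then stayed seated, with its near end at fixture x ≈ -73 mm, so its origin is at about -28 mm.
- **Pliers:** The handle went down over centre with at most about 13 N read. It stayed locked with the hand off, at about 0.95 rad by depth. Pressing the lever tab with about 3 N sprang the pliers open.
- **Final checks:** All of these come from the cameras and depth.
  - The bush is level with the block top to within about 0.3 mm. The pad hid part of it, so I only measured its near edge.
  - The tab is back at 46 mm and the handle is fully open.
  - The bottle, chuck key and spindle look undisturbed, though I judged that by eye.
- **Disagreement:** The fingertips appeared to end about 20 mm short of the nominal tool point. So the block was pushed near its top edge, with up to about 7 N of vertical force, and I re-judged the handle travel from the depth picture.

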